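# Shunt the collet nut past the star knob in the spares tray

## Robot

A 6-joint arm with a two-finger parallel gripper is mounted at the origin on a cart in front of the work surface, level with it; the furniture and walls round the work are solid. World frame = base frame: x ahead of the robot, y to its left, z up, the work surface at z = 0. Lengths are in m, angles in rad, forces in N, time in s.
With the tool pointing down it reaches from about 0.3 to 0.875 m from the base axis. Payload 6.4 kg.
Tool frame: the origin (TCP) lies midway between the tips of the shut fingers; the grasp point (between the pads) lies 19 mm behind it (grasp_offset is the distance from the TCP to the grasp point, in m); z points along the fingers, y is the line along which they close (so a half turn about z gives the same grasp; the last joint's range is limited). The gripper opens to 85 mm and grips with 20 to 120 N. Pads are 22 mm wide; open, the fingers measure 114 mm over their backs; the gripper's body (76 mm by 85 mm) begins 54 mm behind the grasp point. The pads swing forward as they close: fully open they stand 13 mm farther back than shut.
Start: joints at [-1.421, 0.181, 1.607, -0, 1.354, -0.206], TCP at [0.2, -0.539, 0.211] pointing down, gripper open.
Joint ranges: [-2.99, 2.99], [-0.89, 2.07], [0.3, 2.58], [-1.14, 4.28], [0, 2.63], [-3.12, 3.12]. Speed limits (rad/s): [2.57, 2.57, 3.01, 3.14, 3.14, 3.14].

## Interface

Orientations are given as a unit quaternion [w, x, y, z].
In Python, from bench import * gives the robot as it stands. The module is installed in compiled form; this text tells all that it offers.
- The arm moves only by the tool servo_tool, never from a script. Its argument "commands" is text: rows parted by semicolons, each of 7 numbers parted by spaces: the turn, a rotation vector about the tool's x, y, z in rad, then the shift along the tool's x, y, z in mm, then the opening, from 0 (shut) to 1 (fully open). In form: wx wy wz dx dy dz claw; .... A call has 1 to 5 rows; each row shifts and turns the commanded pose from where the row before left it, along the tool's axes as they then stand; what a row does not reach is not made up. A row lasts 1/8 s, in which the tool goes at most 62.5 mm and 10.7 degrees, less where a joint would pass 70% of its speed; a pose out of reach is approached as far as the arm can. A call with a gripper value outside its range is refused whole. The fingers move at their own pace and stop on an object; the grip force is fixed at half the most. Time passes only in rows, so rows that do not move let the fingers close. It gives the time, the measured TCP pose, the force, the opening and the grip force at its end, in the units of the state.
- get_obs(): the state, without advancing time (a new reading comes with each control period).
- camera(name): name is "scene" or "side" or "wrist"; returns the picture (420x560x3 uint8, blue, green, red); there is no depth.
- calibration(name): a dict with "fx", "fy", "cx", "cy" (pixels), "k1" (the pictures are not rectified: a ray, as slopes to the right and down, at radius r is drawn at 1 + k1 r^2 times it, then the intrinsics apply), "R" (3x3) and "t" (3): a world point X has camera coordinates R X + t. Camera axes: x right, y down, z forward; pixel columns grow to the right and rows downward; lengths in m; the calibration is good to about 2 mm. A picture is of the moment at which its call begins: read the wrist's pose just before it. calibration takes no time and is no camera call; for the wrist camera it gives the pose at the moment of the call.
- hand_in(): hands the job in; it is judged then, once.
The state is a dict: "time_s": time; "q": joint angles; "dq": joint speeds; "joint_efforts": joint torques, N m; "eef_pos": TCP position; "eef_rot": TCP orientation; "wrist_force": force on the tool from outside, world axes, zero at the start; "torque": the same for the moment, N m; "opening": opening from 0.0 (shut) to 1.0 (fully open); "grasp_force": force on a finger pad.
Only numpy, scipy, OpenCV 4.12 (cv2) and the standard library are available. Lean on these libraries where they do the work, as an engineer would, in place of code of your own. Each camera call takes 0.05 s, during which the arm holds its last target. There are 200 camera calls.

## Task

In the T-shaped sliding tray, the carrier block with the collet nut is needed at the right-hand end, but the block with the black star knob stands in its way. Slide the star-knob block back into the side bay and press it gently home against the rubber-nosed stop there for a moment (some 5 to 10 N), then slide the nut block along the channel and press it in the same way against the stop at the right-hand end, and finally slide the star-knob block out of the bay again, back to the middle of the channel. Slide the blocks without lifting them out or forcing them (the stops must never feel more than 15 N, the channel's strips never more than 25 N), and leave everything else where it lies.

Things in the scene. Friction and masses are not known exactly. Their poses are not given: they have to be found in the camera images.
- tray: fixed wooden tray, T-shaped channel and bay 55 mm wide between strips (tops 18 mm above the worktop; channel floor 6 mm above it). Origin at worktop level under the channel's middle place; x points back along the side bay (centre line y = 0), y to the left along the channel (centre line x = 0; left end at y = 114 mm). Base x -41 to 139, y -153 to 129 mm. Yaw within 15 degrees.
- bay_stop: stop at the back of the bay: sprung black rubber nose (17 mm disc, centre 25 mm above worktop) on a set screw, facing the robot, in a fixed block 34 mm high. Origin on the channel floor below the face's mid setting (tray x = 108 mm); the true face stands from 7 mm nearer to 9 mm farther: not measured, must be felt. It gives 1 mm per 6 N, up to 6 mm. Block begins 24 mm behind the origin.
- end_stop: the same stop, adjusted on its own, at the right-hand end of the channel, nose facing left (+y of the tray). Origin on the channel floor below the nose's face at middle setting (tray y = -108 mm); the true face stands from 7 mm nearer to 9 mm farther: not measured, must be felt. It gives 1 mm per 6 N, up to 6 mm. Block begins 24 mm beyond the origin.
- knob_carrier_center (a point): centre (half-way up) of the loose wooden block with the black five-armed star knob on top; starts in the channel's middle place, in front of the bay. Block 48 x 48 mm, 36 mm high, corners chamfered 4 mm; its upper 24 mm stands clear of the strips. The knob is 42 mm across and rises 21 mm above the block. About 0.3 kg. Axes along the block's sides, as the tray's.
- nut_carrier_center (a point): centre (half-way up) of the loose wooden block with the steel collet nut on top; starts near the left end of the channel, 80 to 88 mm left of the middle place. Block 48 x 48 x 36 mm like the other, about 0.3 kg; the nut is 31 mm across and rises 32 mm above it. Axes along the block's sides, as the tray's.
- chuck_key: steel chuck key, T-shaped, 72 x 70 x 15 mm, lying loose on the left rear corner of the tray's base; bystander, origin at its underside
- setup_bar: small brass set-up bar, 12 x 90 x 13 mm, lying loose on the right rear corner of the tray's base; bystander, origin at its underside
- pencil_a: flat carpenter's pencil, 180 mm long, lying on the worktop just in front of the tray; bystander, origin at its underside
- masking_tape: roll of masking tape, 101 mm across, 24 mm high, lying flat near the right edge; bystander, origin at its underside
- tape_measure: tape measure, 35 x 80 x 68 mm, standing at the right behind the roll; bystander, origin at its underside

How it is judged:
On the way, in this order (a step that is already met when the one before it is completed fails the run):
1. the star-knob block is in the side bay and is pressed against the bay stop with more than 3 N for 0.3 s, while the nut block is still left of the middle (x of knob_carrier_center in the frame of tray above 0.07 m and contact force between knob_carrier and bay_stop above 3 N and y of nut_carrier_center in the frame of tray above 0.03 m), for 0.3 s.
2. with the star-knob block still in the bay, the nut block is pressed against the end stop with more than 3 N for 0.3 s (x of knob_carrier_center in the frame of tray above 0.07 m and y of nut_carrier_center in the frame of tray below -0.07 m and contact force between nut_carrier and end_stop above 3 N), for 0.3 s.
3. the star-knob block is back in the middle of the channel, the nut block still at the right-hand end (x of knob_carrier_center in the frame of tray below 0.006 m and y of nut_carrier_center in the frame of tray below -0.07 m), for 0.2 s.
At the end, for the whole second after the job is handed in: both blocks lie flat in the channel (centres within 6 mm of its centre line, not raised by more than 4 mm, tilt under 0.1 rad) and at rest: the nut block at the right-hand end (centre more than 70 mm right of the middle place), the star-knob block within 30 mm of the middle place (all of step 3 and x of each of knob_carrier_center, nut_carrier_center in the frame of tray above -0.006 m and y of knob_carrier_center in the frame of tray between -0.03 and 0.03 m and x of nut_carrier_center in the frame of tray below 0.006 m and height (world z) of each of knob_carrier_center, nut_carrier_center below 0.028 m and angle between each of knob_carrier_center, nut_carrier_center's own z axis and vertical below 0.1 rad and linear speed of each of knob_carrier, nut_carrier below 0.02 m/s); the robot touches nothing.
It fails at once if a block is lifted out: its centre rises more than 12 mm (height (world z) of any of knob_carrier_center, nut_carrier_center above 0.036 m).
It fails at once if a stop is forced: a block presses on it with more than 15 N (contact force between knob_carrier and bay_stop above 15 N or contact force between nut_carrier and end_stop above 15 N).
It fails at once if a block is forced: it presses on a strip of the channel or a stop with more than 25 N (contact force between any of knob_carrier, nut_carrier and tray above 25 N).
It fails at once if a bystander (chuck key, bar, pencil, tape roll, tape measure) is moved by more than 20 mm (distance of any of chuck_key, setup_bar, pencil_a, masking_tape, tape_measure from where it was at the start of the episode above 0.02 m).
It also fails if it takes over 72 s, if anything falls off the work surface, if the arm or the gripper's body presses on something with over 40 N, if the wrist force passes 120 N, or if a joint passes its speed limit or range.

## Working session

There is one attempt and no reset: what is moved stays moved. The work goes in short steps, Python scripts to look and compute and a tool call to move; the robot and the scene stay as the last step left them, time stands still between calls to the robot, and variables do not carry over. Pictures are saved under pics/ and viewed, at most 10 in all, crops included, and the job is handed in when it is done.

Besides the shell and the picture viewer there is one more tool, called after "Call:" in YAML: its name, and indented under it one key for each argument. servo_tool: Moves the arm, as the interface text tells. Its arguments: {"type":"object","properties":{"commands":{"type":"string"}},"required":["commands"]}

```bash
mkdir -p pics; python3 - <<'E'
from bench import *
import cv2
o=get_obs();print(o)
for n in("scene","side"):
    c=calibration(n);print(n,c);cv2.imwrite(f"pics/{n}0.png",camera(n))
E
```

```text
{'time_s': 0.0, 'q': array([-1.42132736e+00,  1.81556573e-01,  1.60798193e+00,  9.33869873e-06,
        1.35378430e+00, -2.06301894e-01]), 'dq': array([-6.94062755e-04,  1.16659658e-03, -2.43565367e-03, -9.75842348e-04,
       -8.95117642e-04, -9.86268085e-05]), 'joint_efforts': array([-1.53178931e-03, -4.44872761e+01, -3.51342380e+01, -4.48857463e-04,
        9.06704867e-03,  1.30667726e-05]), 'eef_pos': array([ 0.20021173, -0.53841042,  0.21018804]), 'eef_rot': array([-8.64595333e-04,  9.84219874e-01,  1.76947708e-01,  2.91361587e-05]), 'wrist_force': array([-0.58168883, -0.21639491,  0.74928776]), 'torque': array([-0.02640969,  0.02763182,  0.01272535]), 'grasp_force': 0.0, 'opening': 0.9990826983909429}
scene {'fx': 542.3285098549322, 'fy': 542.3285098549322, 'cx': 277.6122975270877, 'cy': 207.99902781690474, 'k1': -0.13222429919099546, 'R': array([[-0.88274035, -0.46934359, -0.02204681],
       [-0.26764331,  0.54084012, -0.79740769],
       [ 0.38618199, -0.69800326, -0.60303807]]), 't': array([0.45139171, 0.21987883, 1.06627696])}
side {'fx': 417.97167282735563, 'fy': 417.97167282735563, 'cx': 282.43436081871914, 'cy': 202.3530885104666, 'k1': -0.1200579563545257, 'R': array([[ 9.91029549e-01, -1.33642532e-01, -3.24900761e-04],
       [-7.11609156e-02, -5.25634625e-01, -8.47728946e-01],
       [ 1.13121864e-01,  8.40147555e-01, -5.30429570e-01]]), 't': array([-0.57267538,  0.05697155,  1.05270927])}
```

View pics/scene0.png

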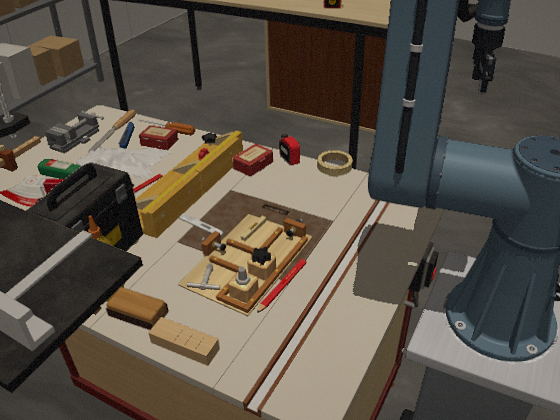

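View pics/side0.png

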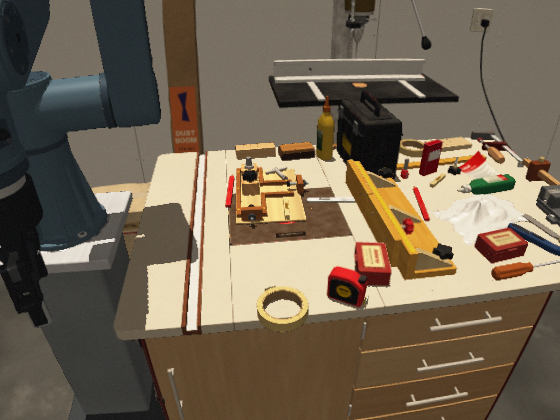

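The scene view shows the tray at about (180–335, 205–315), with the nut block at (242,283), the knob block at (261,260), the bay stop at (213,243) and the end stop at (296,228). In the side view the tray is at (232–310, 165–225). Next step is enlarging both.

```bash
python3 - <<'E'
import cv2,numpy as np
a=cv2.imread("pics/scene0.png")[205:320,175:315];b=cv2.imread("pics/side0.png")[150:230,225:315]
a=cv2.resize(a,(700,575),interpolation=cv2.INTER_CUBIC)
cv2.imwrite("pics/c1.png",a)
cv2.imwrite("pics/c2.png",cv2.resize(b,(630,560),interpolation=cv2.INTER_CUBIC))
E
```

```text
(no output)
```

View pics/c1.png

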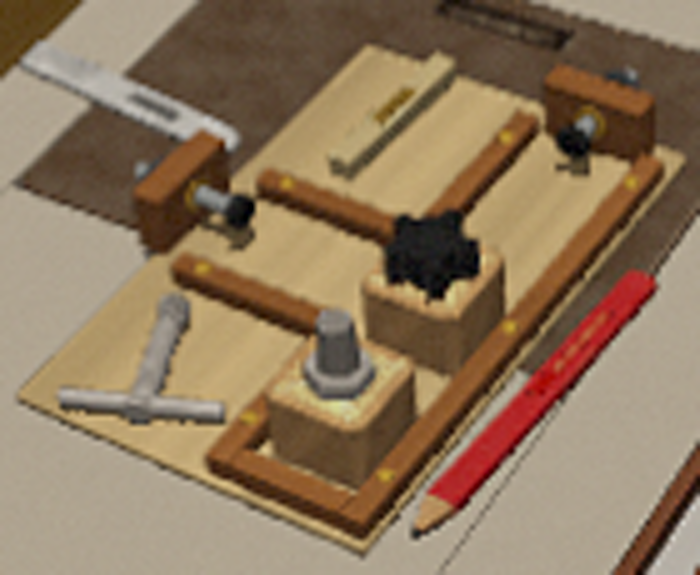

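The crop shows the tray base corners: left-rear (20,398), left-front (365,552), right-front (683,152) and right-rear (370,45). The knob centre is at (432,250) and the nut at (338,345).

```bash
cat > h.py <<'E'
import numpy as np,cv2
from bench import *
def dist(c): return np.array([[c["fx"],0,c["cx"]],[0,c["fy"],c["cy"]],[0,0,1]]),np.array([c["k1"],0,0,0,0])
def ray(c,px,z):
    K,d=dist(c);n=cv2.undistortPoints(np.array(px,float).reshape(-1,1,2),K,d).reshape(-1,2)
    r=np.c_[n,np.ones(len(n))]@c["R"];o=-c["R"].T@c["t"]
    return o+r*((np.asarray(z)-o[2])/r[:,2])[:,None]
def proj(c,X):
    K,d=dist(c);return cv2.projectPoints(np.array(X,float).reshape(-1,1,3),cv2.Rodrigues(np.array(c["R"]))[0],np.array(c["t"]),K,d)[0].reshape(-1,2)
E
python3 - <<'E'
from h import *
from scipy.spatial.transform import Rotation as Ro
c=calibration("scene")
u=np.array([(20,398),(365,552),(683,152),(370,45),(432,250),(338,330)])
px=(u+.5)/5-.5+[175,205]
P=ray(c,px,np.array([.006]*4+[.06,.07]));print(P.round(4))
T=np.array([(139,129),(-41,129),(-41,-153),(139,-153)])/1e3
A=T-T.mean(0);B=P[:4,:2]-P[:4,:2].mean(0)
th=np.arctan2((A[:,0]*B[:,1]-A[:,1]*B[:,0]).sum(),(A*B).sum())
R=np.array([[np.cos(th),-np.sin(th)],[np.sin(th),np.cos(th)]])
t=P[:4,:2].mean(0)-R@T.mean(0);print("yaw",th,"org",t, "res",(T@R.T+t-P[:4,:2]).round(4).tolist())
print(((P[4:,:2]-t)@R).round(4))
print(Ro.from_quat(get_obs()["eef_rot"][[1,2,3,0]]).as_matrix().round(3), calibration("wrist"))
E
```

```text
[[ 0.6354  0.219   0.006 ]
 [ 0.459   0.2264  0.006 ]
 [ 0.4516 -0.0566  0.006 ]
 [ 0.626  -0.0622  0.006 ]
 [ 0.4924  0.1077  0.06  ]
 [ 0.4969  0.1763  0.07  ]]
yaw -0.03185165333026013 org [0.4944247  0.09520523] res [[0.0021, 0.0007], [-0.0015, -0.0009], [-0.0031, 0.0002], [0.0025, 0.0]]
[[-0.0025  0.0124]
 [-0.0001  0.0812]]
[[ 0.937  0.348 -0.   ]
 [ 0.348 -0.937  0.002]
 [ 0.    -0.002 -1.   ]] {'fx': 333.8756717279621, 'fy': 333.8756717279621, 'cx': 284.36808519235734, 'cy': 210.0286552030233, 'k1': 0.028471666039218965, 'R': array([[ 0.34828211, -0.93738641, -0.00250678],
       [-0.88822884, -0.33087011,  0.31870753],
       [-0.29958152, -0.10877354, -0.94784979]]), 't': array([-0.57389908, -0.04125651,  0.38035337])}
```

Call:
servo_tool:
  commands: "0 0 -0.169 0 0 -13 1;0 0 -0.169 0 0 -13 1;0 0 -0.169 0 0 -13 1;0 0 -0.169 0 0 -13 1;0 0 -0.169 0 0 -13 1"

```text
time_s: 0.72
eef_pos: [0.2003, -0.5387, 0.276]
eef_rot: [-0.0, 0.824, 0.567, 0.0]
wrist_force: [0.8, -0.8, 0.1]
opening: 1.0
grasp_force: 0.0
```

Call:
servo_tool:
  commands: "0 0 -0.169 0 0 -13 1;0 0 -0.169 0 0 -12 1;0 0 0 53 24 0 1;0 0 0 53 26 0 1;0 0 0 53 26 0 1"

```text
time_s: 1.35
eef_pos: [0.2818, -0.3808, 0.3006]
eef_rot: [-0.0, 0.719, 0.695, 0.0]
wrist_force: [1.6, -0.4, -0.3]
opening: 1.0
grasp_force: 0.0
```

Call:
servo_tool:
  commands: "0 0 0 53 29 0 1;0 0 0 53 29 0 1;0 0 0 53 29 0 1;0 0 0 53 29 0 1;0 0 0 53 29 0 1"

```text
time_s: 1.98
eef_pos: [0.4353, -0.1204, 0.301]
eef_rot: [0.0, 0.718, 0.696, 0.0]
wrist_force: [1.0, -1.1, 0.1]
opening: 0.998
grasp_force: 0.0
```

Call:
servo_tool:
  commands: "0 0 0 53 29 0 0;0 0 0 53 29 0 0;0 0 0 53 29 0 0;0 0 0 0 0 0 0;0 0 0 0 0 0 0"

```text
time_s: 2.6
eef_pos: [0.5263, 0.0339, 0.3005]
eef_rot: [-0.0, 0.718, 0.696, -0.001]
wrist_force: [0.7, -0.1, -0.6]
opening: 0.001
grasp_force: 0.0
```

```bash
python3 - <<'E'
from h import *
c=calibration("wrist");im=camera("wrist");cv2.imwrite("pics/w1.png",im)
np.savez("w1.npz",**c)
o=get_obs();print(o["eef_pos"],o["eef_rot"],o["time_s"],o["wrist_force"])
org=np.array([.4944,.0952]);th=-.0319
R=np.array([[np.cos(th),-np.sin(th)],[np.sin(th),np.cos(th)]])
for n,p in dict(c1=(139,129,6),c2=(-41,129,6),c3=(-41,-153,6),c4=(139,-153,6),knob=(0,0,63),nut=(0,84,74)).items():
    w=R@np.array(p[:2])/1e3+org;print(n,proj(c,[*w,p[2]/1e3]).round(0))
E
```

```text
[0.52630731 0.03319864 0.30068268] [-2.51986424e-04  7.18514617e-01  6.95511657e-01 -4.65341502e-04] 2.65 [-0.68467658  0.30733094  0.2851846 ]
c1 [[374.   0.]]
c2 [[222.   1.]]
c3 [[234. 224.]]
c4 [[357. 224.]]
knob [[255. 117.]]
nut [[252.  33.]]
```

View pics/w1.png

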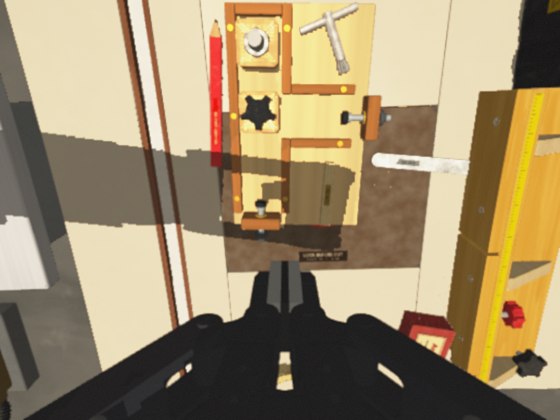

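The view shows the tray at (222–375, 0–226), with the nut at (257,42), the knob at (258,112), the bay stop at (365,118) and the end stop at (262,218). I'll move closer for precision.

Call:
servo_tool:
  commands: "0 0 0 33 0 40 0;0 0 0 33 0 40 0;0 0 0 0 0 0 0;0 0 0 0 0 0 0"

```text
time_s: 3.15
eef_pos: [0.5295, 0.0983, 0.2222]
eef_rot: [0.001, 0.719, 0.695, 0.0]
wrist_force: [0.3, -0.1, 0.4]
opening: 0.002
grasp_force: 0.0
```

```bash
python3 - <<'E'
from h import *
c=calibration("wrist");im=camera("wrist");cv2.imwrite("pics/w2.png",im)
np.savez("w2.npz",**c)
o=get_obs();print(o["eef_pos"],o["time_s"])
P=ray(c,[[0,0]],[0.])
pts=[proj(c,[x,y,.006])[0] for x in(.44,.65) for y in(-.08,.24)]
pts=np.array(pts);print(pts)
E
python3 - <<'E'
import cv2
im=cv2.imread("pics/w2.png")[15:295,180:420]
cv2.imwrite("pics/w2c.png",cv2.resize(im,(514,600),interpolation=cv2.INTER_CUBIC))
E
```

```text
[0.52997367 0.09820692 0.22286441] 3.2
[[221.06342085 307.78457404]
 [190.98025874  37.5444343 ]
 [380.62505995 303.22062434]
 [399.80223013  29.46903895]]
```

View pics/w2c.png

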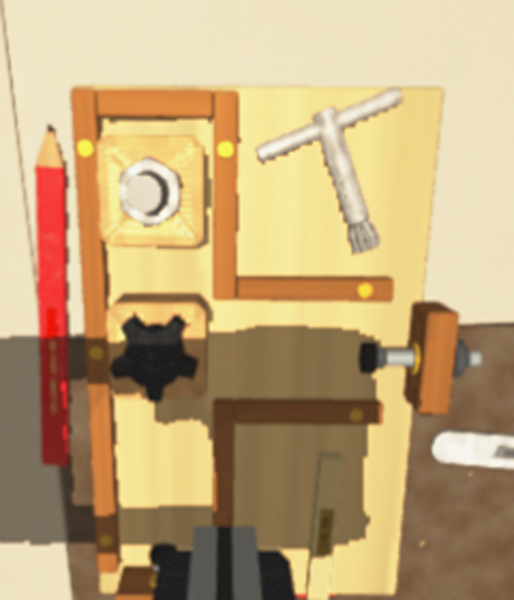

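The crop's base corners are (73,87), (443,88) and (397,594). The channel's top corners are (97,117), (216,119), (215,300) and (215,400). The nut block top spans (103–206, 134–247) and the knob block top spans (110–208, 305–398).

```bash
python3 - <<'E'
from h import *
from scipy.optimize import least_squares
c=dict(np.load("w2.npz"))
f=lambda u:(np.array(u,float)+.5)/(600/280)-.5+[180,15]
T=[((73,87),(-41,129,6)),((443,88),(139,129,6)),((397,594),(139,-153,6)),((97,117),(-27.5,114,18)),((216,119),(27.5,114,18)),((215,300),(27.5,27.5,18)),((215,400),(27.5,-27.5,18))]
u=f([a for a,_ in T]);M=np.array([b for _,b in T])/1e3
P=ray(c,u,M[:,2])
def W(p):
    R=np.array([[np.cos(p[2]),-np.sin(p[2])],[np.sin(p[2]),np.cos(p[2])]]);return M[:,:2]@R.T+p[:2]
s=least_squares(lambda p:(W(p)-P[:,:2]).ravel(),[.494,.095,-.03],loss="soft_l1",f_scale=.002);p=s.x
print(p,((W(p)-P[:,:2])*1e3).round(1).tolist());np.save("tray.npy",p)
R=np.array([[np.cos(p[2]),-np.sin(p[2])],[np.sin(p[2]),np.cos(p[2])]])
B=f([(103,134),(206,134),(103,247),(206,247),(110,305),(208,305),(110,398),(208,398),(158,357),(146,193)])
Q=ray(c,B,np.array([.042]*8+[.06,.074]));q=(Q[:,:2]-p[:2])@R
print((q*1e3).round(1),"nut",q[:4].mean(0),"knob",q[4:8].mean(0))
from scipy.spatial.transform import Rotation as Ro
o=get_obs();m=Ro.from_quat(o["eef_rot"][[1,2,3,0]]).as_matrix();print("toolx yaw",np.arctan2(m[1,0],m[0,0])-np.pi/2-p[2])
print("tcp tray",(o["eef_pos"][:2]-p[:2])@R)
E
```

```text
[ 0.49665911  0.09419555 -0.0379585 ] [[-0.7, 1.4], [2.0, 1.2], [0.9, -1.6], [0.1, 0.3], [-0.8, 0.9], [-0.4, -0.6], [-0.5, -2.2]]
[[-2.140e+01  1.051e+02]
 [ 2.420e+01  1.054e+02]
 [-2.400e+01  5.640e+01]
 [ 2.400e+01  5.670e+01]
 [-2.200e+01  2.940e+01]
 [ 2.480e+01  2.960e+01]
 [-2.420e+01 -1.710e+01]
 [ 2.470e+01 -1.690e+01]
 [ 1.900e+00  8.400e+00]
 [ 1.000e-01  8.110e+01]] nut [0.00068806 0.08086101] knob [0.00082211 0.00626247]
toolx yaw 0.004155597854106699
tcp tray [0.03313834 0.00527275]
```

Call:
servo_tool:
  commands: "0 0 0.004 41 -33 0 0;0 0 0 0 0 55 0;0 0 0 0 0 50 0;0 0 0 0 0 40 0;0 0 0 0 0 0 0"

```text
time_s: 3.82
eef_pos: [0.4959, 0.1406, 0.0748]
eef_rot: [-0.001, 0.72, 0.694, -0.002]
wrist_force: [-0.7, 0.3, 0.1]
opening: -0.003
grasp_force: 0.0
```

```bash
cat >> h.py <<'E'
def tray():
    p=np.load("tray.npy");o=get_obs()
    R=np.array([[np.cos(p[2]),-np.sin(p[2])],[np.sin(p[2]),np.cos(p[2])]])
    print("t",o["time_s"],"tray mm",((o["eef_pos"][:2]-p[:2])@R*1e3).round(1),"z",o["eef_pos"][2].round(4),"F tray",(o["wrist_force"][:2]@R).round(1),o["wrist_force"][2].round(1))
    return p,R
E
python3 - <<'E'
from h import *
tray();cv2.imwrite("pics/w3.png",cv2.resize(camera("wrist"),(560,420)))
E
```

```text
t 3.825 tray mm [-2.5 46.3] z 0.0748 F tray [-0.7  0.3] 0.1
```

View pics/w3.png

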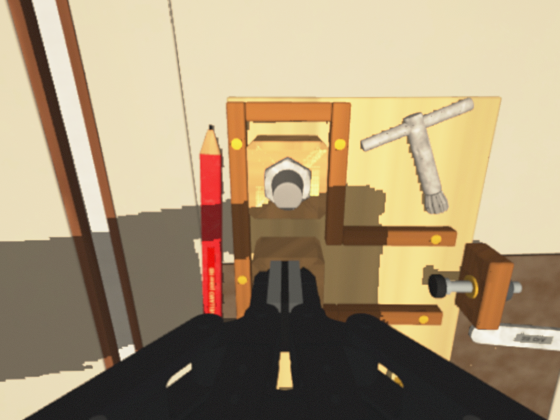

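Call:
servo_tool:
  commands: "0 0 0 0 2 15 0;0 0 0 0 0 13 0;0 0 0 -7 0 0 0;0 0 0 -3 0 0 0;0 0 0 -2 0 0 0"

```text
time_s: 4.5
eef_pos: [0.4992, 0.1295, 0.0486]
eef_rot: [0.0, 0.72, 0.694, 0.0]
wrist_force: [0.1, 0.7, 1.1]
opening: -0.001
grasp_force: 0.0
```

Call:
servo_tool:
  commands: "0 0 0 -2 0 0 0;0 0 0 0 0 0 0"

```text
time_s: 4.75
eef_pos: [0.4988, 0.1277, 0.0483]
eef_rot: [0.0, 0.72, 0.694, 0.0]
wrist_force: [-0.2, 0.3, -0.6]
opening: -0.003
grasp_force: 0.0
```

```bash
python3 - <<'E'
from h import *
tray()
E
```

```text
t 4.75 tray mm [ 0.9 33.6] z 0.0483 F tray [-0.2  0.3] -0.6
```

Call:
servo_tool:
  commands: "0 0 0 8 0 0 0;0 0 0 4 0 -50 0;0 0 0 0 0 -60 0;0 0 0 -35 32 -60 0;0 0 0 0 0 0 0"

```text
time_s: 5.38
eef_pos: [0.5287, 0.1094, 0.2124]
eef_rot: [0.004, 0.72, 0.694, 0.004]
wrist_force: [0.3, 0.3, -0.9]
opening: 0.002
grasp_force: 0.0
```

```bash
python3 - <<'E'
from h import *
tray()
c=calibration("wrist");im=camera("wrist");np.savez("w4.npz",**c)
cv2.imwrite("pics/w4.png",cv2.resize(im[130:290,180:420],(780,520),interpolation=cv2.INTER_CUBIC))
E
```

```text
t 5.375 tray mm [31.4 16.4] z 0.2124 F tray [0.3 0.3] -0.9
```

View pics/w4.png

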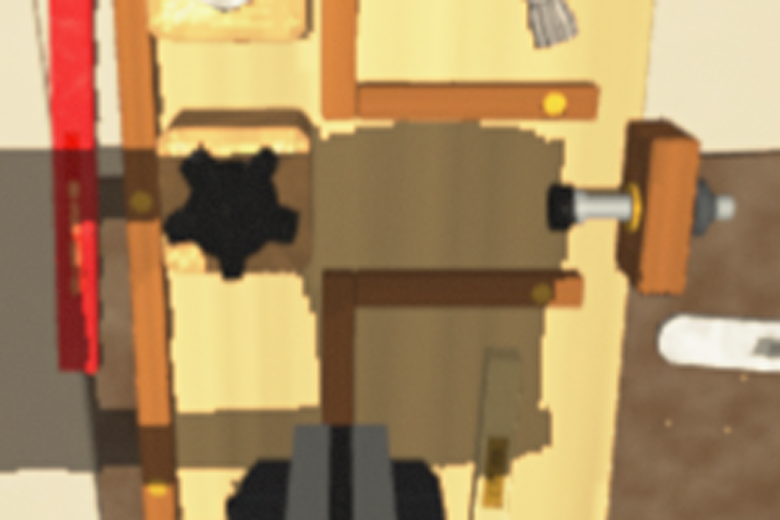

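The block top spans about (160–310, 128–272). The bay's inner edges at strip tops lie at rows 119 (left) and 270 (right), around col 340.

```bash
python3 - <<'E'
from h import *
p=np.load("tray.npy");R=np.array([[np.cos(p[2]),-np.sin(p[2])],[np.sin(p[2]),np.cos(p[2])]])
c=dict(np.load("w4.npz"))
u=(np.array([(235,128),(235,272),(160,200),(311,200),(345,119),(345,270),(585,120),(578,272),(232,203)])+.5)/3.25-.5+[180,130]
P=ray(c,u,[.042]*4+[.018]*4+[.06]);print(((P[:,:2]-p[:2])@R*1e3).round(1))
E
```

```text
[[  0.4  30.4]
 [ -1.1 -16.8]
 [-24.    7.4]
 [ 23.7   7.3]
 [ 34.8  28.5]
 [ 34.9 -24.5]
 [114.5  28. ]
 [116.  -25.4]
 [  0.4  11.4]]
```

Call:
servo_tool:
  commands: "0 0 0 30 -31 20 0;0 0 0 0 0 50 0;0 0 0 0 0 50 0;0 0 0 0 0 30 0;0 0 0 0 0 14 0"

```text
time_s: 6.05
eef_pos: [0.491, 0.1419, 0.0397]
eef_rot: [-0.002, 0.72, 0.694, -0.002]
wrist_force: [-0.7, 0.5, -0.2]
opening: 0.003
grasp_force: 0.0
```

Call:
servo_tool:
  commands: "0 0 0 -6 0 0 0;0 0 0 -6 0 0 0;0 0 0 -3 0 0 0;0 0 0 -3 0 0 0;0 0 0 0 0 0 0"

```text
time_s: 6.68
eef_pos: [0.4941, 0.1231, 0.0436]
eef_rot: [0.0, 0.72, 0.694, 0.0]
wrist_force: [-0.0, 0.1, -0.7]
opening: 0.002
grasp_force: 0.0
```

```bash
python3 - <<'E'
from h import *
tray()
E
```

```text
t 6.675 tray mm [-3.7 28.8] z 0.0436 F tray [-0.   0.1] -0.7
```

Call:
servo_tool:
  commands: "0 0 0 8 0 0 0;0 0 0 9 0 -50 0;0 0 0 0 0 -60 0;0 0 0 -30 31 -54 0;0 0 0 0 0 0 0"

```text
time_s: 7.3
eef_pos: [0.5259, 0.1115, 0.2072]
eef_rot: [0.004, 0.72, 0.694, 0.004]
wrist_force: [0.1, 0.6, -1.3]
opening: -0.001
grasp_force: 0.0
```

```bash
cat >> h.py <<'E'
def knob(im,c,R,p,x0=0,y0=8):
    u,v=proj(c,[*(R@np.array([x0,y0])/1e3+p[:2]),.058])[0]
    m=np.zeros(im.shape[:2],np.uint8);cv2.circle(m,(int(u),int(v)),33,255,-1)
    m&=((im.max(2)<45)*255).astype(np.uint8)
    n,l,s,ce=cv2.connectedComponentsWithStats(m);i=1+s[1:,4].argmax()
    P=ray(c,[ce[i]],[.058]);print("knob area",s[i,4],"px",ce[i].round(1),"tray",((P[:,:2]-p[:2])@R*1e3).round(1))
E
python3 - <<'E'
from h import *
p,R=tray()
im=camera("wrist");c=calibration("wrist");np.savez("w5.npz",**c);cv2.imwrite("pics/w5.png",im)
knob(im,c,R,p)
c4=dict(np.load("w4.npz"));z=np.full((420,560,3),255,np.uint8);z[130:290,180:420]=cv2.resize(cv2.imread("pics/w4.png"),(240,160),interpolation=cv2.INTER_AREA)
knob(z,c4,R,p)
E
```

```text
t 7.3 tray mm [28.5 18.4] z 0.2072 F tray [0.1 0.6] -1.3
knob area 910 px [253.4 197.4] tray [[-3.4 10.4]]
knob area 876 px [250.8 194.1] tray [[-0.1  8.8]]
```

Call:
servo_tool:
  commands: "0 0 0 0 0 0 0;0 0 0 0 0 0 0"

```text
time_s: 7.6
eef_pos: [0.5199, 0.1128, 0.2001]
eef_rot: [-0.001, 0.719, 0.695, -0.001]
wrist_force: [0.4, 0.3, -0.1]
opening: 0.003
grasp_force: 0.0
```

```bash
python3 - <<'E'
from h import *
p,R=tray()
c=calibration("wrist");im=camera("wrist");np.savez("w6.npz",**c);c2=calibration("wrist")
print(abs(c2["t"]-c["t"]).max())
knob(im,c,R,p)
cv2.imwrite("pics/w6.png",cv2.resize(im[130:290,180:420],(780,520),interpolation=cv2.INTER_CUBIC))
E
```

```text
t 7.6 tray mm [22.5 19.5] z 0.2001 F tray [0.4 0.3] -0.1
0.00032442721577086164
knob area 953 px [261.1 200.3] tray [[-0.3  9.1]]
```

View pics/w6.png

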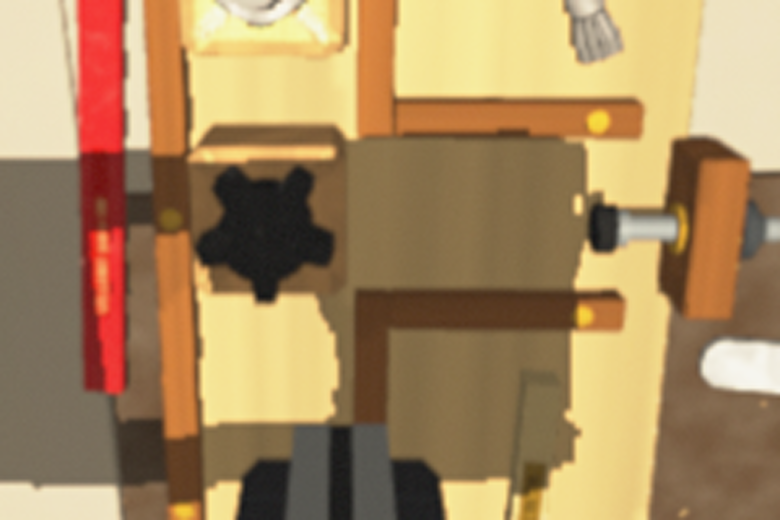

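```bash
python3 - <<'E'
from h import *
p=np.load("tray.npy");R=np.array([[np.cos(p[2]),-np.sin(p[2])],[np.sin(p[2]),np.cos(p[2])]])
c=dict(np.load("w6.npz"))
u=(np.array([(265,147),(265,293),(190,220),(345,220),(375,136),(375,291),(630,137),(620,293),(265,165),(265,300)])+.5)/3.25-.5+[180,130]
P=ray(c,u,[.042]*4+[.018]*4+[.055]*2);print(((P[:,:2]-p[:2])@R*1e3).round(1))
c["k1"]
print("cam",-c["R"].T@c["t"],c["R"][2])
E
```

```text
[[ -0.9  30.2]
 [ -1.8 -16.6]
 [-24.4   7.2]
 [ 23.2   7.4]
 [ 32.8  28.5]
 [ 33.5 -24.6]
 [114.6  28.4]
 [116.  -24.9]
 [ -0.   27.7]
 [ -0.8 -14. ]]
cam [0.52332918 0.19468819 0.36203547] [-0.01502118 -0.31774673 -0.94805663]
```

```bash
python3 - <<'E'
from h import *
c=calibration("wrist");o=get_obs();e=o["eef_pos"];print(e)
for w in(-11,0,5,11): print(w,proj(c,e+[0,w/1e3,0])[0].round(1),proj(c,e+[0,w/1e3,.019])[0].round(1))
E
```

```text
[0.52009406 0.11274628 0.20032661]
-11 [285.2 276.8] [285.2 296.4]
0 [284.5 258.7] [284.4 276.7]
5 [284.2 250.3] [284.  267.4]
11 [283.8 239.9] [283.6 256.1]
```

Call:
servo_tool:
  commands: "0 0 0 26.5 -22.5 10 0;0 0 0 0 0 50 0;0 0 0 0 0 50 0;0 0 0 0 0 30 0;0 0 0 0 0 13 0"

```text
time_s: 8.28
eef_pos: [0.4977, 0.1397, 0.0464]
eef_rot: [-0.002, 0.72, 0.694, -0.002]
wrist_force: [0.1, -0.2, -0.0]
opening: -0.002
grasp_force: 0.0
```

Call:
servo_tool:
  commands: "0 0 0 -10 0 0 0;0 0 0 -6 0 0 0;0 0 0 -3 0 0 0;0 0 0 -3 0 0 0;0 0 0 0 0 0 0"

```text
time_s: 8.9
eef_pos: [0.4994, 0.1173, 0.0494]
eef_rot: [0.0, 0.72, 0.694, 0.0]
wrist_force: [0.5, 0.6, 0.0]
opening: 0.001
grasp_force: 0.0
```

```bash
python3 - <<'E'
from h import *
tray()
E
```

```text
t 8.9 tray mm [ 1.8 23.2] z 0.0494 F tray [0.4 0.6] 0.0
```

Call:
servo_tool:
  commands: "0 0 0 8 0 0 0;0 0 0 12 0 -50 0;0 0 0 0 0 -50 0;0 0 0 -26 23 -54 0;0 0 0 0 0 0 0"

```text
time_s: 9.52
eef_pos: [0.5256, 0.1109, 0.2069]
eef_rot: [0.004, 0.72, 0.694, 0.004]
wrist_force: [1.1, 0.2, 0.6]
opening: -0.001
grasp_force: 0.0
```

Call:
servo_tool:
  commands: "0 0 0 0 0 0 0;0 0 0 0 0 0 0"

```text
time_s: 9.78
eef_pos: [0.5197, 0.112, 0.1996]
eef_rot: [-0.001, 0.72, 0.694, -0.001]
wrist_force: [0.8, 0.5, -0.1]
opening: 0.004
grasp_force: 0.0
```

```bash
python3 - <<'E'
from h import *
p,R=tray()
c=calibration("wrist");im=camera("wrist");np.savez("w7.npz",**c);cv2.imwrite("pics/w7.png",im)
knob(im,c,R,p)
E
```

```text
t 9.775 tray mm [22.3 18.7] z 0.1996 F tray [0.8 0.6] -0.1
knob area 961 px [261.1 199.7] tray [[-0.4  9. ]]
```

Call:
servo_tool:
  commands: "0 0 0 26.5 -22.5 10 0;0 0 0 0 0 50 0;0 0 0 0 0 50 0;0 0 0 0 0 30 0;0 0 0 0 0 13 0"

```text
time_s: 10.45
eef_pos: [0.4972, 0.1389, 0.0457]
eef_rot: [-0.002, 0.72, 0.694, -0.002]
wrist_force: [1.0, 0.8, 0.9]
opening: 0.001
grasp_force: 0.0
```

Call:
servo_tool:
  commands: "0 0 0 -15 0 0 0;0 0 0 -6 0 0 0;0 0 0 -4 0 0 0;0 0 0 -3 0 0 0;0 0 0 0 0 0 0"

```text
time_s: 11.08
eef_pos: [0.499, 0.1106, 0.049]
eef_rot: [0.0, 0.72, 0.694, 0.0]
wrist_force: [-0.5, 0.3, 0.5]
opening: 0.002
grasp_force: 0.0
```

```bash
python3 - <<'E'
from h import *
tray()
cv2.imwrite("pics/w8.png",camera("wrist"))
E
```

```text
t 11.075 tray mm [ 1.7 16.4] z 0.049 F tray [-0.5  0.3] 0.5
```

Call:
servo_tool:
  commands: "0 0 0 8 0 0 0;0 0 0 18 0 -50 0;0 0 0 0 0 -50 0;0 0 0 -26 23 -54 0;0 0 0 0 0 0 0"

```text
time_s: 11.75
eef_pos: [0.5254, 0.1101, 0.2065]
eef_rot: [0.004, 0.72, 0.694, 0.004]
wrist_force: [0.3, -0.1, -0.6]
opening: 0.003
grasp_force: 0.0
```

Call:
servo_tool:
  commands: "0 0 0 0 0 0 0;0 0 0 0 0 0 0"

```text
time_s: 12.0
eef_pos: [0.5195, 0.1112, 0.1991]
eef_rot: [-0.001, 0.72, 0.694, -0.001]
wrist_force: [-0.8, -0.2, 0.0]
opening: 0.001
grasp_force: 0.0
```

```bash
python3 - <<'E'
from h import *
p,R=tray()
c=calibration("wrist");im=camera("wrist");np.savez("w7.npz",**c);cv2.imwrite("pics/w9.png",im)
knob(im,c,R,p)
E
```

```text
t 12.0 tray mm [22.2 17.9] z 0.1991 F tray [-0.8 -0.2] 0.0
knob area 963 px [261.3 199.1] tray [[-0.3  9. ]]
```

```bash
python3 - <<'E'
import cv2
im=cv2.imread("pics/w8.png")[60:340,140:420]
cv2.imwrite("pics/w8c.png",cv2.resize(im,(600,600),interpolation=cv2.INTER_CUBIC))
E
```

```text
(no output)
```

View pics/w8c.png

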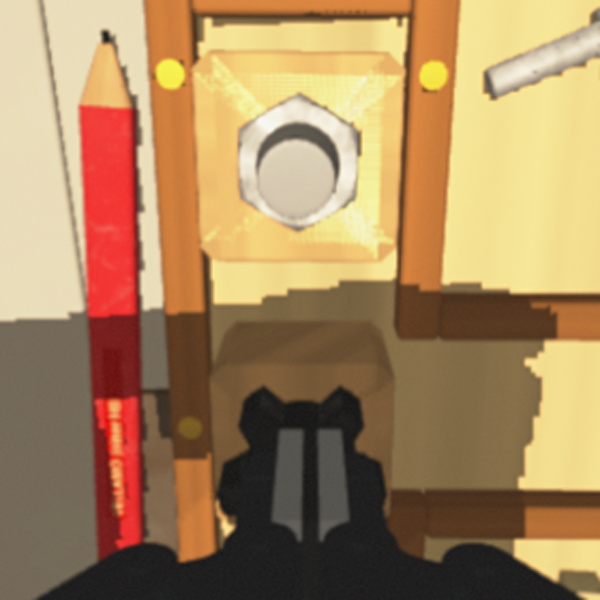

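The finger appears above the knob (tip at about row 428, knob valley at 402). So the shut tips may stand higher than the TCP suggests. I'll check this by touching the bare channel floor.

Call:
servo_tool:
  commands: "0 0 0 -39 -11 30 0;0 0 0 -39 -11 45 0;0 0 0 0 0 50 0;0 0 0 0 0 30 0;0 0 0 0 0 8 0"

```text
time_s: 12.68
eef_pos: [0.4935, 0.0341, 0.0352]
eef_rot: [-0.002, 0.72, 0.694, -0.002]
wrist_force: [0.4, 0.1, 0.3]
opening: -0.001
grasp_force: 0.0
```

Call:
servo_tool:
  commands: "0 0 0 0 0 0 0;0 0 0 0 0 0 0"

```text
time_s: 12.92
eef_pos: [0.4975, 0.0335, 0.0394]
eef_rot: [0.001, 0.72, 0.694, 0.001]
wrist_force: [0.9, -0.4, 0.4]
opening: -0.004
grasp_force: 0.0
```

Call:
servo_tool:
  commands: "0 0 0 0 0 5 0;0 0 0 0 0 5 0;0 0 0 0 0 0 0"

```text
time_s: 13.3
eef_pos: [0.4959, 0.0336, 0.0278]
eef_rot: [-0.0, 0.72, 0.694, -0.0]
wrist_force: [0.8, -0.3, 0.2]
opening: -0.001
grasp_force: 0.0
```

Call:
servo_tool:
  commands: "0 0 0 0 0 3 0;0 0 0 0 0 0 0"

```text
time_s: 13.55
eef_pos: [0.4961, 0.0335, 0.0249]
eef_rot: [-0.0, 0.72, 0.694, -0.0]
wrist_force: [0.6, -0.5, 0.2]
opening: 0.003
grasp_force: 0.0
```

Call:
servo_tool:
  commands: "0 0 0 0 0 5 0;0 0 0 0 0 5 0;0 0 0 0 0 2 0;0 0 0 0 0 0 0"

```text
time_s: 14.05
eef_pos: [0.4961, 0.0335, 0.0128]
eef_rot: [-0.0, 0.72, 0.694, -0.0]
wrist_force: [-0.1, -0.3, 0.2]
opening: 0.001
grasp_force: 0.0
```

Call:
servo_tool:
  commands: "0 0 0 0 0 3 0;0 0 0 0 0 0 0"

```text
time_s: 14.3
eef_pos: [0.4962, 0.0335, 0.0099]
eef_rot: [-0.0, 0.72, 0.694, -0.0]
wrist_force: [-0.7, 0.1, -0.4]
opening: 0.001
grasp_force: 0.0
```

Call:
servo_tool:
  commands: "0 0 0 0 0 2 0;0 0 0 0 0 0 0"

```text
time_s: 14.55
eef_pos: [0.4962, 0.0335, 0.008]
eef_rot: [-0.0, 0.72, 0.694, -0.0]
wrist_force: [-0.1, 0.5, -1.2]
opening: -0.0
grasp_force: 0.0
```

Call:
servo_tool:
  commands: "0 0 0 0 0 2 0;0 0 0 0 0 0 0"

```text
time_s: 14.8
eef_pos: [0.4962, 0.0335, 0.0059]
eef_rot: [-0.0, 0.72, 0.694, -0.0]
wrist_force: [-0.8, -0.0, 0.3]
opening: 0.001
grasp_force: 0.0
```

Call:
servo_tool:
  commands: "0 0 0 0 0 2 0;0 0 0 0 0 0 0"

```text
time_s: 15.05
eef_pos: [0.4961, 0.0335, 0.0039]
eef_rot: [-0.0, 0.72, 0.694, -0.0]
wrist_force: [-0.4, -0.2, 0.2]
opening: -0.002
grasp_force: 0.0
```

Call:
servo_tool:
  commands: "0 0 0 0 0 1.5 0;0 0 0 0 0 0 0"

```text
time_s: 15.3
eef_pos: [0.4962, 0.0334, 0.0025]
eef_rot: [-0.0, 0.72, 0.694, -0.0]
wrist_force: [0.5, -0.5, -0.9]
opening: 0.002
grasp_force: 0.0
```

Call:
servo_tool:
  commands: "0 0 0 0 0 3 0;0 0 0 0 0 2 0;0 0 0 0 0 0 0"

```text
time_s: 15.68
eef_pos: [0.4961, 0.0335, -0.0027]
eef_rot: [-0.0, 0.72, 0.694, -0.0]
wrist_force: [-0.8, -0.1, 0.2]
opening: 0.006
grasp_force: 0.0
```

Call:
servo_tool:
  commands: "0 0 0 0 0 2 0;0 0 0 0 0 0 0"

```text
time_s: 15.92
eef_pos: [0.4962, 0.0335, -0.0045]
eef_rot: [-0.0, 0.72, 0.694, -0.0]
wrist_force: [1.0, 0.2, 0.8]
opening: 0.002
grasp_force: 0.0
```

Call:
servo_tool:
  commands: "0 0 0 0 0 2 0;0 0 0 0 0 0 0"

```text
time_s: 16.18
eef_pos: [0.4962, 0.0335, -0.0065]
eef_rot: [-0.0, 0.72, 0.694, -0.0]
wrist_force: [-0.8, 0.3, -0.3]
opening: -0.001
grasp_force: 0.0
```

Call:
servo_tool:
  commands: "0 0 0 0 0 2 0;0 0 0 0 0 0 0"

```text
time_s: 16.42
eef_pos: [0.4962, 0.0335, -0.0086]
eef_rot: [-0.0, 0.72, 0.694, -0.0]
wrist_force: [0.2, 0.4, 0.3]
opening: 0.005
grasp_force: 0.0
```

Call:
servo_tool:
  commands: "0 0 0 0 0 1.5 0;0 0 0 0 0 0 0"

```text
time_s: 16.68
eef_pos: [0.4962, 0.0335, -0.01]
eef_rot: [-0.0, 0.72, 0.694, -0.0]
wrist_force: [0.2, 0.8, -0.5]
opening: 0.0
grasp_force: 0.0
```

Call:
servo_tool:
  commands: "0 0 0 0 0 2 0;0 0 0 0 0 0 0"

```text
time_s: 16.92
eef_pos: [0.4962, 0.0335, -0.0121]
eef_rot: [-0.0, 0.72, 0.694, -0.0]
wrist_force: [0.2, -0.0, 0.2]
opening: 0.004
grasp_force: 0.0
```

Call:
servo_tool:
  commands: "0 0 0 0 0 2 0;0 0 0 0 0 0 0"

```text
time_s: 17.18
eef_pos: [0.4963, 0.0335, -0.014]
eef_rot: [-0.0, 0.72, 0.694, -0.0]
wrist_force: [0.3, 0.1, -0.4]
opening: -0.001
grasp_force: 0.0
```

Call:
servo_tool:
  commands: "0 0 0 0 0 1.5 0;0 0 0 0 0 0 0"

```text
time_s: 17.42
eef_pos: [0.4964, 0.0335, -0.0142]
eef_rot: [-0.0, 0.72, 0.694, -0.0]
wrist_force: [-6.3, 0.7, 14.4]
opening: 0.0
grasp_force: 7.4
```

Contact is at TCP z = −0.014 on the 6 mm floor, so the real tips stand 20 mm behind the reported TCP. I'll apply that offset from here on.

Call:
servo_tool:
  commands: "0 0 0 0 0 -50 0;0 0 0 0 0 -50 0;0 0 0 20 0 -20 0;0 0 0 50 0 0 0;0 0 0 38 0 0 0"

```text
time_s: 18.05
eef_pos: [0.5005, 0.1428, 0.1053]
eef_rot: [0.0, 0.72, 0.694, 0.001]
wrist_force: [0.9, 0.3, 0.1]
opening: -0.0
grasp_force: 0.0
```

```bash
python3 - <<'E'
from h import *
p=np.load("tray.npy");R=np.array([[np.cos(p[2]),-np.sin(p[2])],[np.sin(p[2]),np.cos(p[2])]])
p[:2]+=R@[0,.0016];np.save("tray.npy",p);tray()
E
```

```text
t 18.05 tray mm [ 2.  47.1] z 0.1053 F tray [0.9 0.4] 0.1
```

Call:
servo_tool:
  commands: "0 0 0 0 -2 40 0;0 0 0 0 0 30 0;0 0 0 0 0 8 0;0 0 0 0 0 0 0"

```text
time_s: 18.55
eef_pos: [0.4982, 0.1414, 0.0266]
eef_rot: [-0.0, 0.72, 0.694, -0.0]
wrist_force: [0.1, 0.2, 0.9]
opening: -0.003
grasp_force: 0.0
```

Call:
servo_tool:
  commands: "0 0 0 -8 0 0 0;0 0 0 -5 0 0 0;0 0 0 -3 0 0 0;0 0 0 -2.5 0 0 0;0 0 0 0 0 0 0"

```text
time_s: 19.18
eef_pos: [0.4977, 0.1227, 0.0268]
eef_rot: [0.0, 0.72, 0.694, 0.0]
wrist_force: [-0.2, 1.5, 0.8]
opening: -0.004
grasp_force: 0.5
```

```bash
python3 - <<'E'
from h import *
tray()
E
```

```text
t 19.175 tray mm [-0.  26.9] z 0.0268 F tray [-0.2  1.5] 0.8
```

Call:
servo_tool:
  commands: "0 0 0 8 0 0 0;0 0 0 10 0 -50 0;0 0 0 0 0 -60 0;0 0 0 -28 23 -60 0;0 0 0 0 0 0 0"

```text
time_s: 19.8
eef_pos: [0.5219, 0.1144, 0.1953]
eef_rot: [0.004, 0.72, 0.694, 0.003]
wrist_force: [0.8, -0.6, 0.1]
opening: 0.002
grasp_force: 0.0
```

Call:
servo_tool:
  commands: "0 0 0 0 0 0 0;0 0 0 0 0 0 0"

```text
time_s: 20.05
eef_pos: [0.516, 0.1157, 0.1879]
eef_rot: [-0.001, 0.72, 0.694, -0.002]
wrist_force: [-0.8, -0.4, 0.5]
opening: -0.001
grasp_force: 0.0
```

```bash
python3 - <<'E'
from h import *
p,R=tray()
c=calibration("wrist");im=camera("wrist");np.savez("w10.npz",**c);cv2.imwrite("pics/w10.png",im)
knob(im,c,R,p)
c=dict(np.load("w7.npz"));knob(cv2.imread("pics/w9.png"),c,R,p)
E
```

```text
t 20.05 tray mm [18.5 20.6] z 0.1879 F tray [-0.8 -0.4] 0.5
knob area 1003 px [264.2 214.9] tray [[-0.8 -0.2]]
knob area 963 px [261.3 199.1] tray [[-0.3  7.4]]
```

Call:
servo_tool:
  commands: "0 0 0 -11 -32 0 0;0 0 0 -11 -32 0 0;0 0 0 0 0 60 0;0 0 0 0 0 60 0;0 0 0 0 0 40 0"

```text
time_s: 20.72
eef_pos: [0.4502, 0.096, 0.0268]
eef_rot: [-0.002, 0.72, 0.694, -0.002]
wrist_force: [0.4, 0.4, 0.3]
opening: 0.002
grasp_force: 0.0
```

Call:
servo_tool:
  commands: "0 0 0 0 0 20 0;0 0 0 0 0 0 0;0 0 0 0 0 0 0"

```text
time_s: 21.1
eef_pos: [0.4532, 0.0957, 0.0105]
eef_rot: [0.0, 0.72, 0.694, 0.0]
wrist_force: [0.6, -0.1, 0.5]
opening: 0.0
grasp_force: 0.0
```

```bash
python3 - <<'E'
from h import *
tray()
E
```

```text
t 21.1 tray mm [-43.4  -1.7] z 0.0105 F tray [ 0.6 -0.1] 0.5
```

Call:
servo_tool:
  commands: "0 0 0 0 5 7.5 0;0 0 0 0 4 0 0;0 0 0 0 4 0 0;0 0 0 0 4 0 0;0 0 0 0 3 0 0"

```text
time_s: 21.72
eef_pos: [0.4733, 0.0948, 0.0026]
eef_rot: [0.0, 0.72, 0.694, 0.0]
wrist_force: [-2.8, -0.0, -0.8]
opening: -0.005
grasp_force: 0.9
```

Call:
servo_tool:
  commands: "0 0 0 0 3 0 0;0 0 0 0 3 0 0"

```text
time_s: 21.98
eef_pos: [0.4792, 0.0947, 0.0026]
eef_rot: [-0.0, 0.72, 0.694, -0.0]
wrist_force: [-2.3, 1.0, 1.2]
opening: -0.002
grasp_force: 1.0
```

Call:
servo_tool:
  commands: "0 0 0 0 3 0 0;0 0 0 0 3 0 0"

```text
time_s: 22.22
eef_pos: [0.4852, 0.0944, 0.0026]
eef_rot: [-0.0, 0.72, 0.694, -0.0]
wrist_force: [-1.9, -0.4, 0.0]
opening: -0.002
grasp_force: 1.0
```

Call:
servo_tool:
  commands: "0 0 0 0 4 0 0;0 0 0 0 4 0 0"

```text
time_s: 22.48
eef_pos: [0.4934, 0.0941, 0.0026]
eef_rot: [0.0, 0.72, 0.694, 0.0]
wrist_force: [-0.9, 0.5, -0.1]
opening: 0.003
grasp_force: 1.0
```

Call:
servo_tool:
  commands: "0 0 0 0 5 0 0;0 0 0 0 5 0 0;0 0 0 0 5 0 0"

```text
time_s: 22.85
eef_pos: [0.5084, 0.0936, 0.0026]
eef_rot: [-0.0, 0.72, 0.694, 0.0]
wrist_force: [-2.2, 0.0, 0.1]
opening: 0.001
grasp_force: 1.0
```

Call:
servo_tool:
  commands: "0 0 0 0 5 0 0;0 0 0 0 5 0 0;0 0 0 0 5 0 0"

```text
time_s: 23.22
eef_pos: [0.5233, 0.0931, 0.0026]
eef_rot: [-0.0, 0.72, 0.694, -0.0]
wrist_force: [-2.7, 0.6, 0.8]
opening: -0.003
grasp_force: 1.1
```

```bash
python3 - <<'E'
from h import *
p,R=tray()
E
```

```text
t 23.225 tray mm [26.7 -1.7] z 0.0026 F tray [-2.7  0.5] 0.8
```

Call:
servo_tool:
  commands: "0 0 0 0 4 0 0;0 0 0 0 4 0 0;0 0 0 0 0 0 0"

```text
time_s: 23.6
eef_pos: [0.5317, 0.0927, 0.0028]
eef_rot: [0.0, 0.72, 0.694, 0.0]
wrist_force: [0.4, -0.3, -0.8]
opening: -0.002
grasp_force: 0.0
```

Call:
servo_tool:
  commands: "0 0 0 0 2 0 0;0 0 0 0 0 0 0"

```text
time_s: 23.85
eef_pos: [0.533, 0.0927, 0.0027]
eef_rot: [0.0, 0.72, 0.694, 0.0]
wrist_force: [-3.0, 0.4, 2.0]
opening: -0.001
grasp_force: 1.1
```

Call:
servo_tool:
  commands: "0 0 0 0 1.5 0 0;0 0 0 0 0 0 0"

```text
time_s: 24.1
eef_pos: [0.5346, 0.0927, 0.0026]
eef_rot: [0.0, 0.72, 0.694, 0.0]
wrist_force: [-2.3, 0.0, 2.1]
opening: -0.002
grasp_force: 1.2
```

Call:
servo_tool:
  commands: "0 0 0 0 1.5 0 0;0 0 0 0 0 0 0"

```text
time_s: 24.35
eef_pos: [0.5362, 0.0926, 0.0026]
eef_rot: [0.0, 0.72, 0.694, 0.0]
wrist_force: [-0.9, -0.1, 1.1]
opening: 0.001
grasp_force: 1.0
```

Call:
servo_tool:
  commands: "0 0 0 0 1 0 0;0 0 0 0 0 0 0"

```text
time_s: 24.6
eef_pos: [0.5371, 0.0925, 0.0026]
eef_rot: [0.0, 0.72, 0.694, 0.0]
wrist_force: [-2.6, 0.2, 0.7]
opening: -0.0
grasp_force: 1.2
```

Call:
servo_tool:
  commands: "0 0 0 0 1.5 0 0;0 0 0 0 0 0 0"

```text
time_s: 24.85
eef_pos: [0.5387, 0.0925, 0.0026]
eef_rot: [0.0, 0.72, 0.694, 0.0]
wrist_force: [-2.3, 0.6, 0.4]
opening: 0.0
grasp_force: 1.1
```

Call:
servo_tool:
  commands: "0 0 0 0 1 0 0;0 0 0 0 0 0 0"

```text
time_s: 25.1
eef_pos: [0.5389, 0.0925, 0.0026]
eef_rot: [-0.0, 0.72, 0.694, -0.0]
wrist_force: [-5.5, -0.8, 3.6]
opening: 0.004
grasp_force: 2.6
```

Call:
servo_tool:
  commands: "0 0 0 0 1 0 0;0 0 0 0 0 0 0;0 0 0 0 0 0 0"

```text
time_s: 25.48
eef_pos: [0.5391, 0.0925, 0.0025]
eef_rot: [-0.001, 0.72, 0.694, -0.001]
wrist_force: [-8.1, 0.6, 5.1]
opening: 0.001
grasp_force: 3.9
```

Call:
servo_tool:
  commands: "0 0 0 0 0.4 0 0;0 0 0 0 0 0 0;0 0 0 0 0 0 0;0 0 0 0 0 0 0"

```text
time_s: 25.98
eef_pos: [0.5392, 0.0925, 0.0025]
eef_rot: [-0.001, 0.72, 0.694, -0.001]
wrist_force: [-9.1, 0.2, 7.7]
opening: 0.003
grasp_force: 4.5
```

Call:
servo_tool:
  commands: "0 0 0 0 -4 0 0;0 0 0 0 -10 0 0;0 0 0 0 -20 0 0;0 0 0 0 0 -50 0;0 0 0 0 0 -50 0"

```text
time_s: 26.6
eef_pos: [0.506, 0.0937, 0.1033]
eef_rot: [-0.0, 0.72, 0.694, -0.0]
wrist_force: [0.9, 0.1, 0.5]
opening: 0.0
grasp_force: 0.0
```

```bash
python3 - <<'E'
from h import *
p,R=tray()
E
```

```text
t 26.6 tray mm [ 9.3 -1.8] z 0.1033 F tray [0.9 0.1] 0.5
```

Call:
servo_tool:
  commands: "0 0 0 14 15 -50 0;0 0 0 14 15 -50 0;0 0 0 0 0 0 0;0 0 0 0 0 0 0;0 0 0 0 0 0 0"

```text
time_s: 27.22
eef_pos: [0.5364, 0.1203, 0.2007]
eef_rot: [-0.001, 0.72, 0.694, -0.001]
wrist_force: [1.0, 0.4, 0.1]
opening: 0.003
grasp_force: 0.0
```

```bash
python3 - <<'E'
from h import *
p,R=tray()
c=calibration("wrist");im=camera("wrist");np.savez("w11.npz",**c);cv2.imwrite("pics/w11.png",im)
knob(im,c,R,p,78,2)
a=im[100:290,180:420];cv2.imwrite("pics/w11c.png",cv2.resize(a,(758,600),interpolation=cv2.INTER_CUBIC))
E
```

```text
t 27.225 tray mm [38.7 26. ] z 0.2007 F tray [1.  0.4] 0.1
knob area 961 px [326.7 216.5] tray [[79.2 -0.8]]
```

View pics/w11c.png

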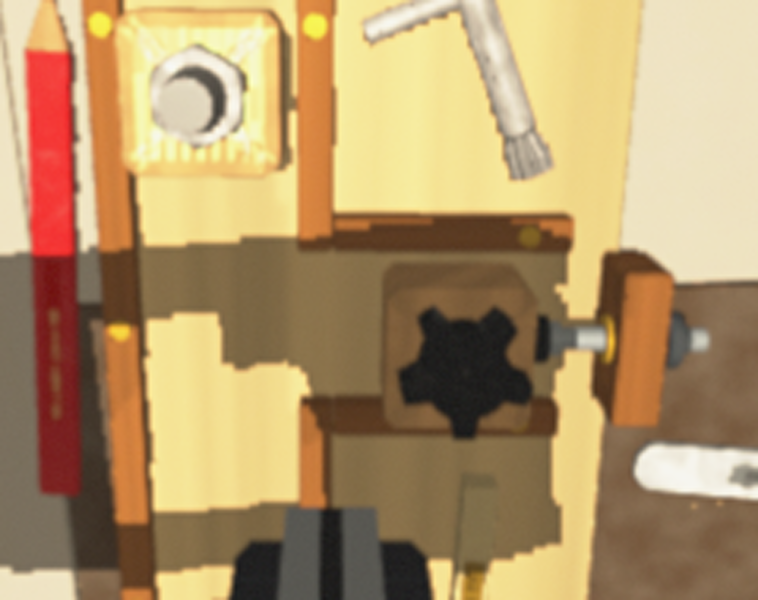

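The nut block is at (200,95), and the knob block sits against the nose at (540,338). Step 1 is done; next is the nut block, pushed from its left face.

Call:
servo_tool:
  commands: "0 0 0 49 -20 0 0;0 0 0 49 -20 0 0;0 0 0 0 0 60 0;0 0 0 0 0 60 0;0 0 0 0 0 40 0"

```text
time_s: 27.9
eef_pos: [0.4986, 0.2194, 0.0387]
eef_rot: [-0.001, 0.72, 0.694, -0.002]
wrist_force: [0.1, -0.6, -0.3]
opening: 0.003
grasp_force: 0.0
```

Call:
servo_tool:
  commands: "0 0 0 0 0 20 0;0 0 0 0 0 0 0;0 0 0 0 0 0 0"

```text
time_s: 28.28
eef_pos: [0.5018, 0.2199, 0.0231]
eef_rot: [0.0, 0.72, 0.694, 0.0]
wrist_force: [-0.3, 0.0, 0.9]
opening: -0.001
grasp_force: 0.0
```

```bash
python3 - <<'E'
from h import *
tray()
E
```

```text
t 28.275 tray mm [  0.4 124.2] z 0.0231 F tray [-0.3  0. ] 0.9
```

Call:
servo_tool:
  commands: "0 0 0 0 0 20 0;0 0 0 -5 0 0 0;0 0 0 -4 0 0 0;0 0 0 -4 0 0 0;0 0 0 -4 0 0 0"

```text
time_s: 28.9
eef_pos: [0.5018, 0.2032, 0.0037]
eef_rot: [0.0, 0.72, 0.694, 0.001]
wrist_force: [1.1, 2.8, 2.4]
opening: -0.002
grasp_force: 1.6
```

Call:
servo_tool:
  commands: "0 0 0 -5 0 0 0;0 0 0 -5 0 0 0;0 0 0 -5 0 0 0;0 0 0 -5 0 0 0"

```text
time_s: 29.4
eef_pos: [0.5, 0.1826, 0.0026]
eef_rot: [-0.0, 0.72, 0.694, -0.0]
wrist_force: [-0.0, 2.7, 1.8]
opening: 0.0
grasp_force: 1.6
```

Call:
servo_tool:
  commands: "0 0 0 -5 0 0 0;0 0 0 -5 0 0 0;0 0 0 -5 0 0 0;0 0 0 -5 0 0 0"

```text
time_s: 29.9
eef_pos: [0.4993, 0.1626, 0.0026]
eef_rot: [-0.0, 0.72, 0.694, -0.0]
wrist_force: [0.7, 2.1, 1.3]
opening: -0.003
grasp_force: 1.5
```

Call:
servo_tool:
  commands: "0 0 0 -5 0 0 0;0 0 0 -5 0 0 0;0 0 0 -5 0 0 0;0 0 0 -5 0 0 0"

```text
time_s: 30.4
eef_pos: [0.4986, 0.1426, 0.0026]
eef_rot: [-0.0, 0.72, 0.694, -0.0]
wrist_force: [-0.3, 2.3, 1.6]
opening: 0.003
grasp_force: 1.3
```

```bash
python3 - <<'E'
from h import *
tray()
E
```

```text
t 30.4 tray mm [ 0.1 46.9] z 0.0026 F tray [-0.4  2.3] 1.6
```

Call:
servo_tool:
  commands: "0 0 0 -5 0 0 0;0 0 0 -3 0 0 0;0 0 0 -3 0 0 0"

```text
time_s: 30.78
eef_pos: [0.4982, 0.1318, 0.0025]
eef_rot: [-0.0, 0.72, 0.694, -0.0]
wrist_force: [-0.0, 3.3, 1.3]
opening: -0.0
grasp_force: 1.2
```

Call:
servo_tool:
  commands: "0 0 0 -2 0 0 0;0 0 0 -2 0 0 0"

```text
time_s: 31.02
eef_pos: [0.4981, 0.1279, 0.0026]
eef_rot: [-0.0, 0.72, 0.694, -0.0]
wrist_force: [0.4, 3.1, 1.5]
opening: 0.002
grasp_force: 1.2
```

Call:
servo_tool:
  commands: "0 0 0 -2 0 0 0;0 0 0 -2 0 0 0"

```text
time_s: 31.28
eef_pos: [0.4979, 0.1239, 0.0026]
eef_rot: [-0.0, 0.72, 0.694, -0.0]
wrist_force: [0.7, 2.6, 0.4]
opening: 0.002
grasp_force: 1.1
```

Call:
servo_tool:
  commands: "0 0 0 -2 0 0 0;0 0 0 -2 0 0 0"

```text
time_s: 31.52
eef_pos: [0.4978, 0.1198, 0.0026]
eef_rot: [-0.0, 0.72, 0.694, -0.0]
wrist_force: [0.4, 1.4, 0.3]
opening: -0.002
grasp_force: 1.0
```

Call:
servo_tool:
  commands: "0 0 0 -3 0 0 0;0 0 0 -3 0 0 0;0 0 0 -4 0 0 0"

```text
time_s: 31.9
eef_pos: [0.4974, 0.1097, 0.0026]
eef_rot: [-0.0, 0.72, 0.694, -0.0]
wrist_force: [0.5, 1.8, 0.1]
opening: -0.001
grasp_force: 1.0
```

Call:
servo_tool:
  commands: "0 0 0 -5 0 0 0;0 0 0 -5 0 0 0;0 0 0 -5 0 0 0;0 0 0 -5 0 0 0;0 0 0 -5 0 0 0"

```text
time_s: 32.52
eef_pos: [0.4965, 0.0846, 0.0026]
eef_rot: [-0.0, 0.72, 0.694, -0.0]
wrist_force: [0.0, 1.8, -1.2]
opening: -0.002
grasp_force: 0.8
```

Call:
servo_tool:
  commands: "0 0 0 -5 0 0 0;0 0 0 -5 0 0 0;0 0 0 -5 0 0 0;0 0 0 -5 0 0 0;0 0 0 -3 0 0 0"

```text
time_s: 33.15
eef_pos: [0.4957, 0.0617, 0.0026]
eef_rot: [-0.0, 0.72, 0.694, -0.0]
wrist_force: [-0.1, 1.2, -1.8]
opening: 0.0
grasp_force: 0.8
```

```bash
python3 - <<'E'
from h import *
tray()
E
```

```text
t 33.15 tray mm [  0.3 -34.1] z 0.0026 F tray [-0.2  1.2] -1.8
```

Call:
servo_tool:
  commands: "0 0 0 -3 0 0 0;0 0 0 -3 0 0 0;0 0 0 0 0 0 0"

```text
time_s: 33.52
eef_pos: [0.4956, 0.0557, 0.0027]
eef_rot: [0.0, 0.72, 0.694, -0.0]
wrist_force: [0.0, -0.2, 0.6]
opening: -0.001
grasp_force: 0.0
```

Call:
servo_tool:
  commands: "0 0 0 -1.5 0 0 0;0 0 0 0 0 0 0"

```text
time_s: 33.78
eef_pos: [0.4956, 0.0545, 0.0027]
eef_rot: [0.0, 0.72, 0.694, 0.0]
wrist_force: [-0.4, 0.9, 1.3]
opening: -0.0
grasp_force: 0.5
```

Call:
servo_tool:
  commands: "0 0 0 -1.2 0 0 0;0 0 0 0 0 0 0"

```text
time_s: 34.02
eef_pos: [0.4956, 0.0534, 0.0027]
eef_rot: [0.0, 0.72, 0.694, 0.0]
wrist_force: [-0.4, 2.5, 1.0]
opening: 0.0
grasp_force: 1.0
```

Call:
servo_tool:
  commands: "0 0 0 -1.3 0 0 0;0 0 0 0 0 0 0"

```text
time_s: 34.28
eef_pos: [0.4955, 0.052, 0.0027]
eef_rot: [0.0, 0.72, 0.694, 0.0]
wrist_force: [0.9, 2.1, 1.2]
opening: 0.001
grasp_force: 1.1
```

Call:
servo_tool:
  commands: "0 0 0 -1.2 0 0 0;0 0 0 0 0 0 0"

```text
time_s: 34.52
eef_pos: [0.4955, 0.0507, 0.0027]
eef_rot: [0.0, 0.72, 0.694, 0.0]
wrist_force: [0.6, 3.1, 1.6]
opening: -0.007
grasp_force: 1.2
```

Call:
servo_tool:
  commands: "0 0 0 -1.3 0 0 0;0 0 0 0 0 0 0"

```text
time_s: 34.78
eef_pos: [0.4954, 0.0494, 0.0027]
eef_rot: [0.0, 0.72, 0.694, 0.0]
wrist_force: [1.0, 3.1, 1.6]
opening: 0.001
grasp_force: 1.2
```

Call:
servo_tool:
  commands: "0 0 0 -1.2 0 0 0;0 0 0 0 0 0 0"

```text
time_s: 35.02
eef_pos: [0.4953, 0.0482, 0.0026]
eef_rot: [0.0, 0.72, 0.694, -0.0]
wrist_force: [0.1, 1.8, 0.9]
opening: 0.001
grasp_force: 1.2
```

Call:
servo_tool:
  commands: "0 0 0 -1.3 0 0 0;0 0 0 0 0 0 0"

```text
time_s: 35.28
eef_pos: [0.4952, 0.0469, 0.0026]
eef_rot: [0.0, 0.72, 0.694, -0.0]
wrist_force: [-0.5, 2.7, 1.5]
opening: -0.002
grasp_force: 1.2
```

Call:
servo_tool:
  commands: "0 0 0 -1.2 0 0 0;0 0 0 0 0 0 0"

```text
time_s: 35.52
eef_pos: [0.4952, 0.0457, 0.0026]
eef_rot: [0.0, 0.72, 0.694, -0.0]
wrist_force: [-0.1, 2.0, 1.6]
opening: -0.001
grasp_force: 1.2
```

Call:
servo_tool:
  commands: "0 0 0 -1.3 0 0 0;0 0 0 0 0 0 0"

```text
time_s: 35.78
eef_pos: [0.4951, 0.0444, 0.0026]
eef_rot: [-0.0, 0.72, 0.694, -0.0]
wrist_force: [0.7, 3.4, 1.6]
opening: 0.001
grasp_force: 1.1
```

Call:
servo_tool:
  commands: "0 0 0 -1.2 0 0 0;0 0 0 0 0 0 0"

```text
time_s: 36.02
eef_pos: [0.495, 0.0432, 0.0026]
eef_rot: [-0.0, 0.72, 0.694, -0.0]
wrist_force: [0.0, 2.6, 2.5]
opening: -0.004
grasp_force: 1.1
```

Call:
servo_tool:
  commands: "0 0 0 -1.3 0 0 0;0 0 0 0 0 0 0"

```text
time_s: 36.28
eef_pos: [0.495, 0.0419, 0.0026]
eef_rot: [-0.0, 0.72, 0.694, -0.0]
wrist_force: [0.4, 1.3, 0.4]
opening: 0.004
grasp_force: 1.0
```

Call:
servo_tool:
  commands: "0 0 0 -1.2 0 0 0;0 0 0 0 0 0 0"

```text
time_s: 36.52
eef_pos: [0.495, 0.041, 0.0026]
eef_rot: [-0.0, 0.72, 0.694, 0.0]
wrist_force: [0.6, 4.3, 0.6]
opening: -0.001
grasp_force: 1.9
```

Contact is starting (the force is rising while travel falls short).

Call:
servo_tool:
  commands: "0 0 0 -1 0 0 0;0 0 0 0 0 0 0"

```text
time_s: 36.78
eef_pos: [0.4949, 0.0405, 0.0026]
eef_rot: [-0.0, 0.72, 0.694, 0.0]
wrist_force: [0.7, 5.8, 2.2]
opening: -0.001
grasp_force: 3.3
```

Call:
servo_tool:
  commands: "0 0 0 -1 0 0 0;0 0 0 0 0 0 0;0 0 0 0 0 0 0;0 0 0 0 0 0 0"

```text
time_s: 37.28
eef_pos: [0.4949, 0.04, 0.0026]
eef_rot: [-0.001, 0.72, 0.694, 0.001]
wrist_force: [1.3, 9.2, 2.1]
opening: -0.001
grasp_force: 4.6
```

Call:
servo_tool:
  commands: "0 0 0 -0.2 0 0 0;0 0 0 0 0 0 0;0 0 0 0 0 0 0"

```text
time_s: 37.65
eef_pos: [0.4949, 0.04, 0.0026]
eef_rot: [-0.001, 0.72, 0.694, 0.001]
wrist_force: [1.7, 8.9, 1.5]
opening: -0.001
grasp_force: 5.0
```

```bash
python3 - <<'E'
from h import *
tray()
E
```

```text
t 37.65 tray mm [  0.3 -55.8] z 0.0026 F tray [1.4 8.9] 1.5
```

Call:
servo_tool:
  commands: "0 0 0 6 0 0 0;0 0 0 4 0 -30 0;0 0 0 0 0 -50 0;0 0 0 22 58 -20 0;0 0 0 22 58 0 0"

```text
time_s: 38.28
eef_pos: [0.6136, 0.0872, 0.1053]
eef_rot: [0.003, 0.72, 0.694, 0.002]
wrist_force: [-0.4, -0.8, -0.0]
opening: -0.002
grasp_force: 0.0
```

Call:
servo_tool:
  commands: "0 0 0 0 0 0 0;0 0 0 0 0 0 0"

```text
time_s: 38.52
eef_pos: [0.6093, 0.0873, 0.1006]
eef_rot: [-0.001, 0.72, 0.694, -0.001]
wrist_force: [-0.6, -0.1, -0.2]
opening: 0.003
grasp_force: 0.0
```

```bash
python3 - <<'E'
from h import *
tray()
E
```

```text
t 38.525 tray mm [112.8  -4.2] z 0.1006 F tray [-0.6 -0.1] -0.2
```

Call:
servo_tool:
  commands: "0 0 0 0 6 0 0;0 0 0 0 0 40 0;0 0 0 0 0 25 0;0 0 0 0 0 8 0;0 0 0 0 0 0 0"

```text
time_s: 39.15
eef_pos: [0.6162, 0.0871, 0.0291]
eef_rot: [-0.0, 0.72, 0.694, -0.0]
wrist_force: [-0.1, -0.2, 0.6]
opening: -0.003
grasp_force: 0.0
```

Call:
servo_tool:
  commands: "0 0 0 0 -4 0 0;0 0 0 0 -4 0 0;0 0 0 0 -4 0 0;0 0 0 0 -4 0 0"

```text
time_s: 39.65
eef_pos: [0.6014, 0.0879, 0.0299]
eef_rot: [0.001, 0.72, 0.694, 0.001]
wrist_force: [3.0, -0.3, 3.3]
opening: -0.001
grasp_force: 2.0
```

Call:
servo_tool:
  commands: "0 0 0 0 -4 0 0;0 0 0 0 -4 0 0;0 0 0 0 -4 0 0;0 0 0 0 -4 0 0"

```text
time_s: 40.15
eef_pos: [0.5854, 0.0884, 0.0296]
eef_rot: [0.001, 0.72, 0.694, 0.001]
wrist_force: [4.2, -0.7, 5.5]
opening: 0.002
grasp_force: 3.3
```

```bash
python3 - <<'E'
from h import *
tray()
E
```

```text
t 40.15 tray mm [88.8 -4. ] z 0.0296 F tray [ 4.2 -0.5] 5.5
```

Call:
servo_tool:
  commands: "0 0 0 0 -3 0 0;0 0 0 0 -3 0 0"

```text
time_s: 40.4
eef_pos: [0.5794, 0.0886, 0.0296]
eef_rot: [0.001, 0.72, 0.694, 0.001]
wrist_force: [5.1, -1.3, 5.8]
opening: -0.001
grasp_force: 3.3
```

Call:
servo_tool:
  commands: "0 0 0 0 -3 0 0;0 0 0 0 -3 0 0;0 0 0 0 -3 0 0"

```text
time_s: 40.78
eef_pos: [0.5704, 0.0889, 0.0296]
eef_rot: [0.001, 0.72, 0.694, 0.001]
wrist_force: [5.2, -0.7, 6.1]
opening: -0.004
grasp_force: 3.3
```

Call:
servo_tool:
  commands: "0 0 0 0 5 0 0;0 0 0 0 5 0 0;0 0 0 3 0 0 0;0 0 0 0 0 14 0;0 0 0 0 0 0 0"

```text
time_s: 41.4
eef_pos: [0.5776, 0.0919, 0.0127]
eef_rot: [-0.001, 0.72, 0.694, -0.001]
wrist_force: [-0.0, 0.4, 0.2]
opening: 0.001
grasp_force: 0.0
```

Call:
servo_tool:
  commands: "0 0 0 0 0 12 0;0 0 0 0 0 0 0"

```text
time_s: 41.65
eef_pos: [0.5783, 0.0917, 0.0014]
eef_rot: [-0.001, 0.72, 0.694, -0.001]
wrist_force: [1.1, 0.3, 0.3]
opening: -0.0
grasp_force: 0.0
```

```bash
python3 - <<'E'
from h import *
tray()
E
```

```text
t 41.65 tray mm [81.7 -1. ] z 0.0014 F tray [1.1 0.3] 0.3
```

Call:
servo_tool:
  commands: "0 0 0 0 -4 -1.5 0;0 0 0 0 -4 0 0;0 0 0 0 -4 0 0;0 0 0 0 -4 0 0"

```text
time_s: 42.15
eef_pos: [0.5634, 0.0923, 0.0045]
eef_rot: [0.0, 0.72, 0.694, 0.0]
wrist_force: [1.2, 0.6, -0.9]
opening: -0.003
grasp_force: 0.7
```

Call:
servo_tool:
  commands: "0 0 0 0 -4 0 0;0 0 0 0 -4 0 0;0 0 0 0 -4 0 0"

```text
time_s: 42.52
eef_pos: [0.5514, 0.0927, 0.0043]
eef_rot: [0.0, 0.72, 0.694, 0.0]
wrist_force: [1.9, -0.7, -1.0]
opening: 0.002
grasp_force: 0.9
```

Call:
servo_tool:
  commands: "0 0 0 0 -4 0 0;0 0 0 0 -3 0 0;0 0 0 0 -3 0 0;0 0 0 0 0 0 0"

```text
time_s: 43.02
eef_pos: [0.541, 0.0931, 0.0042]
eef_rot: [-0.0, 0.72, 0.694, -0.0]
wrist_force: [-0.1, 0.1, 0.6]
opening: 0.006
grasp_force: 0.1
```

```bash
python3 - <<'E'
from h import *
tray()
E
```

```text
t 43.025 tray mm [44.4 -1. ] z 0.0042 F tray [-0.1  0.1] 0.6
```

Call:
servo_tool:
  commands: "0 0 0 0 -2 0 0;0 0 0 0 -2 0 0;0 0 0 0 0 0 0"

```text
time_s: 43.4
eef_pos: [0.5373, 0.0933, 0.0042]
eef_rot: [-0.0, 0.72, 0.694, -0.0]
wrist_force: [0.9, 0.0, -0.3]
opening: 0.001
grasp_force: 0.5
```

Call:
servo_tool:
  commands: "0 0 0 0 -2 0 0;0 0 0 0 -1.5 0 0;0 0 0 0 0 0 0"

```text
time_s: 43.78
eef_pos: [0.5338, 0.0934, 0.0042]
eef_rot: [-0.0, 0.72, 0.694, -0.0]
wrist_force: [1.8, 0.5, 0.2]
opening: 0.001
grasp_force: 0.6
```

Call:
servo_tool:
  commands: "0 0 0 0 6 0 0;0 0 0 0 2 -45 0;0 0 0 0 0 -60 0;0 0 0 14 0 -60 0;0 0 0 14 0 -30 0"

```text
time_s: 44.4
eef_pos: [0.5447, 0.1213, 0.2034]
eef_rot: [0.002, 0.72, 0.694, 0.002]
wrist_force: [0.4, -0.3, -0.1]
opening: -0.001
grasp_force: 0.0
```

Call:
servo_tool:
  commands: "0 0 0 0 0 0 0;0 0 0 0 0 0 0"

```text
time_s: 44.65
eef_pos: [0.5422, 0.1209, 0.198]
eef_rot: [-0.001, 0.72, 0.694, -0.001]
wrist_force: [-0.5, 0.6, -0.7]
opening: -0.008
grasp_force: 0.0
```

```bash
python3 - <<'E'
from h import *
p,R=tray()
c=calibration("wrist");im=camera("wrist");cv2.imwrite("pics/w12.png",im);knob(im,c,R,p,0,0)
im=cv2.GaussianBlur(im,(3,3),0)
# front-strip / block-front brightness profile across x at the block's +y top strip (y=16..21)
for z in(.042,):
  for y in(17,19):
    print(y,[tuple(im[tuple(proj(c,[*(R@np.array([x,y])/1e3+p[:2]),z])[0].round().astype(int)[::-1])]) [2].item() for x in range(-36,37,2)])
E
```

```text
t 44.65 tray mm [44.5 26.8] z 0.198 F tray [-0.5  0.5] -0.7
knob area 560 px [242.9 214.7] tray [[4.4 2.6]]
17 [117, 108, 95, 93, 91, 95, 100, 110, 118, 121, 125, 130, 133, 134, 133, 131, 128, 125, 122, 122, 123, 124, 128, 131, 130, 130, 124, 116, 112, 108, 104, 125, 139, 140, 140, 140, 141]
19 [121, 111, 96, 95, 92, 93, 96, 96, 115, 118, 122, 127, 130, 131, 130, 128, 125, 122, 120, 119, 120, 121, 125, 129, 128, 129, 126, 119, 108, 102, 105, 128, 139, 140, 140, 139, 140]
```

```bash
python3 - <<'E'
import h
from h import *
p=np.load("tray.npy");R=np.array([[np.cos(p[2]),-np.sin(p[2])],[np.sin(p[2]),np.cos(p[2])]])
c=calibration("wrist");im=cv2.imread("pics/w12.png").astype(int)
for th in(45,60,75,90):
    knob(np.clip(im*45//th,0,255).astype(np.uint8),c,R,p,0,1)
E
```

```text
knob area 560 px [242.9 214.7] tray [[4.  2.6]]
knob area 934 px [239.  218.1] tray [[ 0.1 -0.8]]
knob area 1014 px [238.7 218.1] tray [[-0.2 -0.9]]
knob area 1057 px [238.7 217.9] tray [[-0.2 -0.7]]
```

```bash
python3 -c "
from bench import *
print(hand_in())"
```

```text
the job is handed in; nothing more can be done
None
```

The job is handed in at about 45 s of the 72 s; the call returned no verdict. By my measurements, both blocks were pressed on their stops at roughly 6–7 N (wrist force less sliding friction), the nut block is at the right-hand end about 90 mm from the middle (from the finger position, not checked by camera), and the star-knob block is back within about 3 mm of the middle.

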